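# Uncover the double-screened module

## Robot

A 6-joint arm with a two-finger parallel gripper is mounted at the origin on the work surface. World frame = base frame: x ahead of the robot, y to its left, z up, the work surface at z = 0. Lengths are in m, angles in rad, forces in N, time in s.
With the tool pointing down it reaches from about 0.3 to 0.775 m from the base axis. Payload 14.6 kg.
Tool frame: the origin (TCP) lies at the centre of the arm's flange, where the gripper is bolted on; the fingertips stand 199 mm ahead of it and the grasp point (between the pads) lies 180 mm ahead of it; z points along the fingers, y is the line along which they close (so a half turn about z gives the same grasp; the last joint's range is limited). The gripper opens to 94 mm and grips with 3 to 60 N. Pads are 16 mm wide; open, the fingers measure 119 mm over their backs; the gripper's body (75 mm by 177 mm) begins 78 mm behind the grasp point.
Start: joints at [-1.297, 0.3, 1.521, -0, 1.321, -0.067], TCP at [0.184, -0.518, 0.405] pointing down, gripper open.
Joint ranges: [-3.03, 3.03], [-0.79, 2.21], [0.23, 2.52], [-1.04, 4.18], [0, 3.07], [-2.55, 2.55]. Speed limits (rad/s): [2.22, 2.22, 2.57, 3.14, 3.14, 3.14].

## Interface

Orientations are given as [roll, pitch, yaw] about the fixed x, y, z axes, in that order (R = Rz(yaw) Ry(pitch) Rx(roll)).
In Python, from station import ctrl gives the robot as it stands. The module is installed in compiled form; this text tells all that it offers.
- The arm moves only by the tool servo_tool, never from a script. Its argument "motion" is a list of rows, each a list of 5 numbers: the closure, from 0 (fully open) to 1 (shut), then the shift along the world's x, y, z in cm, then the turn about the world's z in degrees. A call has 1 to 20 rows; each row is the pose to reach, as a shift and turn from the pose commanded when the call began; what a row does not reach only later rows make up. A row lasts 1/8 s, in which the tool goes at most 62.5 mm and 10.7 degrees, less where a joint would pass 70% of its speed; a pose out of reach is approached as far as the arm can. A call with a gripper value outside its range is refused whole. The fingers move at their own pace and stop on an object; "squeeze" is the grip in N (left out, the last holds). Time passes only in rows, so rows that repeat a pose let the fingers close. It gives the time, the measured TCP pose, the force, the opening and the grip force at its end, in the units of the state.
- ctrl.get_obs(): the state, without advancing time (a new reading comes with each control period).
- ctrl.camera(name): name is "side" or "top"; returns a dict with "image" (480x640x3 uint8, red, green, blue), "fx", "fy", "cx", "cy" (pixels), "camera_from_world" (4x4, takes a point from world to camera coordinates). Camera axes: x right, y up, looking along -z (the intrinsics and any distortion apply to the point x, -y, -z); pixel columns grow to the right and rows downward; lengths in m; the calibration is good to about 2 mm. A picture is of the moment at which its call begins. There is no depth.
- ctrl.hand_in(): hands the job in; it is judged then, once.
The state is a dict: "time_s": time; "qpos": joint angles; "joint_vel": joint speeds; "tau": joint torques, N m; "ee_pos": TCP position; "eef_rot": TCP orientation; "force": force on the tool from outside, world axes, zero at the start; "moment": the same for the moment, N m; "grip_width": finger opening in m; "grip_force": force on a finger pad.
Only numpy, scipy, OpenCV 4.12 (cv2) and the standard library are available. Lean on these libraries where they do the work, as an engineer would, in place of code of your own. Each camera call takes 0.05 s, during which the arm holds its last target. There are 200 camera calls.

## Task

Of the two circuit modules on the bench, take the outer aluminium screening can off the tall, double-screened one: lift it straight up so that the inner module, which the can's springs rub on, stays seated in its test nest. Then set the can down gently (do not drop it), open side down, standing flat inside the shallow black tray, and let go; leave the other, lower module undisturbed.

Things in the scene. Friction and masses are not known exactly. Their poses are not given: they have to be found in the camera images.
- outer_can: Outer can over the inner module: bare aluminium, 70 mm along x, 46 along y, 46 high, walls 2, open below, flat vented top, 90 g. Origin: centre of its underside, at start on the module's board, same axes; z up. Pinch it across y on the flat long walls; end walls start 18 mm up, clear of connectors. Inside springs rub the inner can (1.4 N each) for 35 mm of lift; less than the module's weight.
- inner_module: Must stay. Green board 84 (x) x 60 x 4 mm with a steel inner can 58 x 34 mm, top 44 mm above the origin, hidden by the outer can at first; brass connectors out to 46 mm along +-x, 13 mm up. 0.3 kg, loose. Origin: centre of board's underside, z up, 12 mm above the bench, in a fixed grey plastic nest: plate 124 x 100 x 12 mm with 5 mm lips around the board.
- tray: Shallow black plastic tray, fixed, 180 mm along its x, 140 mm along its y, walls 15 mm high and 3 mm thick, floor 3 mm thick, empty. Origin: centre of its underside, on the bench; z up.
- low_module: The other module (a bystander): the same board and an identical nest, but only one low square steel can 44 x 44 mm, its top 28 mm above the origin. Origin: centre of the board's underside. Loose; leave it be.
Mind the look-alikes: they are no part of the job. Leave any purple or red look-alike of the outer_can alone.

How it is judged:
By the outcome, as a careful person would: the job done as asked, in the order asked, and still so for the second after the job is handed in, with the robot touching nothing.
It also fails if it takes over 42 s, if anything falls off the work surface, if the arm or the gripper's body presses on something with over 40 N, if the wrist force passes 120 N, or if a joint passes its speed limit or range.

## Working session

There is one attempt and no reset: what is moved stays moved. The work goes in short steps, Python scripts to look and compute and a tool call to move; the robot and the scene stay as the last step left them, time stands still between calls to the robot, and variables do not carry over. Pictures are saved under pics/ and viewed, at most 10 in all, crops included, and the job is handed in when it is done.

Besides the shell and the picture viewer there is one more tool, called after "Emit:" as name(argument=value, ...) on one line, values as JSON. servo_tool: Moves the arm, as the interface text tells. Its arguments: {"type":"object","properties":{"motion":{"type":"array","items":{"type":"array","items":{"type":"number"}}},"squeeze":{"type":"number"}},"required":["motion"]}

```bash
mkdir -p pics
python3 - <<'E'
from station import ctrl
import cv2
for n in("top","side"):
    c=ctrl.camera(n); cv2.imwrite(f"pics/{n}0.png",c["image"][:,:,::-1]); print(n,c["fx"],c["fy"],c["cx"],c["cy"],[k for k in c],c["camera_from_world"].round(4).tolist())
o=ctrl.get_obs();print(o)
E
```

```text
top 550.8978305728112 550.8978305728112 332.0466905071954 246.66234294878558 ['image', 'fx', 'fy', 'cx', 'cy', 'camera_from_world'] [[-0.0096, -0.9998, -0.0166, -0.051], [0.9959, -0.011, 0.0895, -0.4864], [-0.0897, -0.0157, 0.9958, -1.0519], [0.0, 0.0, 0.0, 1.0]]
side 537.5968680056534 537.5968680056534 311.594728960428 239.86683596547866 ['image', 'fx', 'fy', 'cx', 'cy', 'camera_from_world'] [[-0.8673, -0.4973, 0.0218, 0.3804], [0.3428, -0.5649, 0.7506, -0.2183], [-0.3609, 0.6584, 0.6604, -0.8885], [0.0, 0.0, 0.0, 1.0]]
{'time_s': 0.1, 'qpos': array([-1.29660562e+00,  3.00419459e-01,  1.52148192e+00, -5.98110956e-05,
        1.32069982e+00, -6.65992198e-02]), 'joint_vel': array([-0.00161163, -0.00026709, -0.00275173,  0.00136417,  0.00026579,
       -0.00059194]), 'tau': array([ 3.00133841e-03, -5.32642865e+01, -3.53282046e+01,  7.09149381e-02,
        2.35203240e-02, -5.43443230e-05]), 'ee_pos': array([ 0.18381562, -0.51835256,  0.4041565 ]), 'eef_rot': array([-3.14058248e+00, -9.31212482e-06,  3.40804751e-01]), 'force': array([-0.15315607, -0.02266186, -0.4626849 ]), 'moment': array([-0.03631927,  0.04502595, -0.04220982]), 'grip_force': 0.0, 'grip_width': 0.09380997535842503}
```

View pics/top0.png

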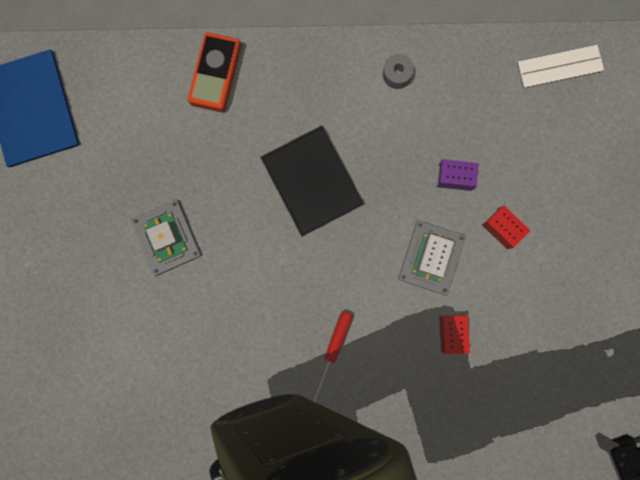

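View pics/side0.png

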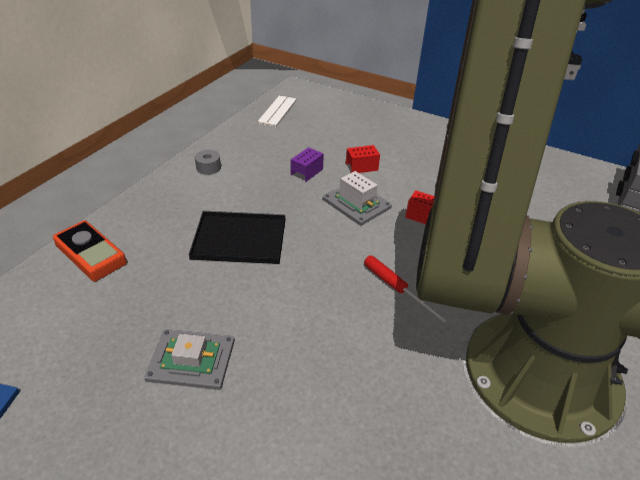

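The top view shows these candidates for the can:
- The white or aluminium vented can on the nest at (436,255).
- A purple look-alike at (458,174).
- Red look-alikes at (507,227) and (455,334).
- The low module at (160,236).

In the side view, the bare aluminium tall can is at (358,188). I choose (436,255). The tray is at (312,181).

```bash
cat > h.py <<'E'
import numpy as np, cv2
from station import ctrl
def ray(c,px,z):
    M=c["camera_from_world"];R=M[:3,:3];t=M[:3,3]
    px=np.atleast_2d(px).astype(float)
    d=np.c_[(px[:,0]-c["cx"])/c["fx"],-(px[:,1]-c["cy"])/c["fy"],-np.ones(len(px))]@R
    o=-R.T@t
    return o+d*((z-o[2])/d[:,2])[:,None]
def rect(c,mask,near,z):
    cs,_=cv2.findContours(mask,cv2.RETR_EXTERNAL,cv2.CHAIN_APPROX_NONE)
    cs=[k for k in cs if cv2.contourArea(k)>150 and cv2.pointPolygonTest(cv2.convexHull(k),near,False)>=0]
    k=max(cs,key=cv2.contourArea)
    P=ray(c,k[:,0,:],z)[:,:2]
    (ctr,wh,a)=cv2.minAreaRect((P*1000).astype(np.float32))
    if wh[0]<wh[1]: wh=wh[::-1];a+=90
    return np.array(ctr).round(1),np.array(wh).round(1),(a+90)%180-90  # mm, long-axis angle deg
E
python3 - <<'E'
from h import *
for n,pc,pt in(("top",(436,255),(312,181)),("side",(358,183),(238,237))):
    c=ctrl.camera(n);im=c["image"];g=im.astype(int);mx=g.max(2);mn=g.min(2)
    v=g[pc[1]-12:pc[1]+12,pc[0]-8:pc[0]+8].reshape(-1,3);print(np.percentile(v,[10,50,90],axis=0))
    m=((mn>175)).astype(np.uint8)*255
    m=cv2.morphologyEx(m,cv2.MORPH_CLOSE,np.ones((3,3)))
    try: print(n,"can",rect(c,m,pc,.062))
    except Exception as e: print(e)
    b=((mx<45)).astype(np.uint8)*255
    b=cv2.morphologyEx(b,cv2.MORPH_OPEN,np.ones((3,3)))
    print(n,"tray",rect(c,b,pt,.015 if n=="top" else .008))
    x,y=pc
    cr=im[y-50:y+50,x-60:x+60,::-1]
    cv2.imwrite(f"pics/crop_{n}.png",cv2.resize(cr,None,fx=3.2,fy=3.2,interpolation=cv2.INTER_CUBIC))
a=cv2.imread("pics/crop_top.png");b=cv2.imread("pics/crop_side.png");cv2.imwrite("pics/crop.png",np.hstack([a,b]))
E
```

```text
[[144.  138.3 132. ]
 [185.  178.  170. ]
 [190.  183.  175. ]]
max() iterable argument is empty
top tray (array([619.4, -16.7]), array([176.9, 136.2]), 26.9825496673584)
[[117.  104.3 104. ]
 [186.5 174.5 173. ]
 [210.  200.  198. ]]
side can (array([ 464.9, -250.4]), array([69.1, 44.2]), -18.70087432861328)
side tray (array([620.9, -13.7]), array([181.3, 152.3]), 27.036779403686523)
```

View pics/crop.png

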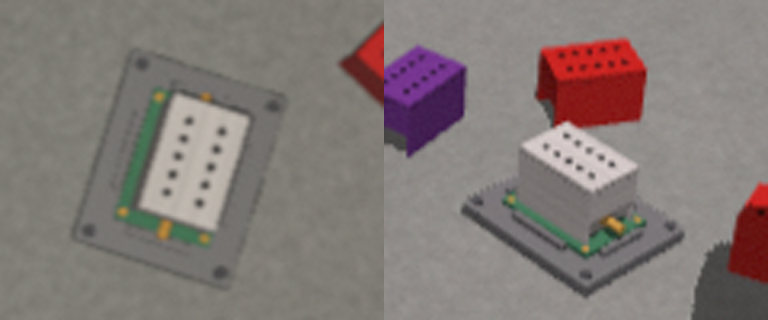

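The crop shows a bare aluminium vented can over a green board with brass connectors, standing tall on its grey nest. This is the right one. I'll refine it once from the top view.

Run:
```python
from h import *
c=ctrl.camera("top");g=c["image"].astype(int);mn=g.min(2)
for th in(135,150):
    m=(mn>th).astype(np.uint8)*255
    m=cv2.morphologyEx(m,cv2.MORPH_CLOSE,np.ones((5,5)))
    print(rect(c,m,(436,255),.062))
o=ctrl.get_obs();print(o["ee_pos"],np.degrees(o["eef_rot"]))
```

```text
(array([ 463.9, -251.3]), array([69.8, 45.9]), -18.59447479248047)
(array([ 464., -251.]), array([68.5, 44.1]), -18.88934326171875)
[ 0.18383579 -0.51836537  0.40440983] [-1.79973683e+02 -2.08935406e-03  1.95261979e+01]
```

Emit:
servo_tool(motion=[[0,2,2,0,-3],[0,6,6,0,-8],[0,10,10,0,-14],[0,14,14,0,-20],[0,18,18,0,-26],[0,22,22,0,-32],[0,25.5,25,-2,-36],[0,28,26.7,-5,-38.2],[0,28,26.7,-9,-38.2],[0,28,26.7,-10.4,-38.2],[0,28,26.7,-10.4,-38.2],[0,28,26.7,-10.4,-38.2]])

```text
time_s: 1.75
ee_pos: [0.4639, -0.2518, 0.3022]
eef_rot: [3.141, -0.002, -0.326]
force: [-1.1, -0.2, 0.7]
grip_width: 0.0939
grip_force: 0.0
```

Run:
```python
from h import *
a=[]
for n,(x,y) in(("top",(436,255)),("side",(358,183))):
    im=ctrl.camera(n)["image"][:,:,::-1]
    a.append(cv2.resize(im[y-90:y+90,x-100:x+100],None,fx=2,fy=2,interpolation=cv2.INTER_CUBIC))
cv2.imwrite("pics/hover.png",np.hstack(a))
o=ctrl.get_obs();print(o["ee_pos"],np.degrees(o["eef_rot"]),o["force"])
```

```text
[ 0.4638486  -0.25168208  0.30198091] [ 1.79972495e+02 -1.17423229e-01 -1.87013585e+01] [-0.5657658  -0.77154884 -0.48697606]
```

View pics/hover.png

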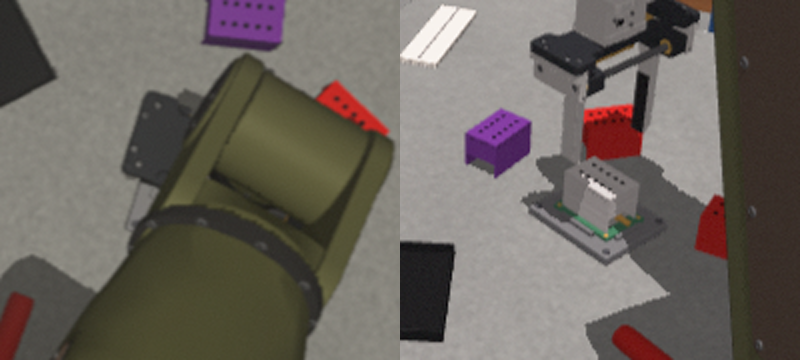

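The side view shows the fingers straddling the long walls. The can top is near (600,180) and the path below is clear.

Emit:
servo_tool(motion=[[0,0,0,-2,0],[0.2,0,0,-4,0],[0.3,0,0,-6,0],[0.3,0,0,-7,0],[0.35,0,0,-7.5,0],[0.4,0,0,-7.5,0],[0.44,0,0,-7.5,0],[0.47,0,0,-7.5,0],[0.5,0,0,-7.5,0],[0.52,0,0,-7.5,0],[0.55,0,0,-7.5,0],[0.6,0,0,-7.5,0],[0.6,0,0,-7.5,0],[0.6,0,0,-7.5,0]], squeeze=15)

```text
time_s: 3.6
ee_pos: [0.4639, -0.2514, 0.2258]
eef_rot: [3.142, -0.0, -0.326]
force: [-0.2, 1.5, 5.7]
grip_width: 0.0458
grip_force: 15.0
```

Emit:
servo_tool(motion=[[0.6,0,0,0.2,0],[0.6,0,0,0.6,0],[0.6,0,0,1.0,0],[0.6,0,0,1.4,0],[0.6,0,0,1.8,0],[0.6,0,0,2.2,0],[0.6,0,0,2.6,0],[0.6,0,0,3.0,0],[0.6,0,0,3.4,0],[0.6,0,0,3.8,0],[0.6,0,0,4.2,0],[0.6,0,0,4.6,0],[0.6,0,0,5.0,0],[0.6,0,0,5.5,0],[0.6,0,0,6.0,0],[0.6,0,0,7.0,0],[0.6,0,0,8.0,0],[0.6,0,0,9.0,0],[0.6,0,0,9.0,0],[0.6,0,0,9.0,0]])

```text
time_s: 6.1
ee_pos: [0.4638, -0.2513, 0.3154]
eef_rot: [-3.142, 0.0, -0.326]
force: [1.0, 0.4, -1.2]
grip_width: 0.0459
grip_force: 15.0
```

Run:
```python
from h import *
im=ctrl.camera("side")["image"][:,:,::-1]
x,y=358,170
cv2.imwrite("pics/lift.png",cv2.resize(im[y-90:y+90,x-100:x+100],None,fx=3,fy=3,interpolation=cv2.INTER_CUBIC))
o=ctrl.get_obs();print(o["ee_pos"],np.degrees(o["eef_rot"]),o["force"])
```

```text
[ 0.46376344 -0.2513191   0.31529995] [-1.79991641e+02  3.28927777e-02 -1.86726523e+01] [ 0.97144408  1.10367285 -1.73887397]
```

View pics/lift.png

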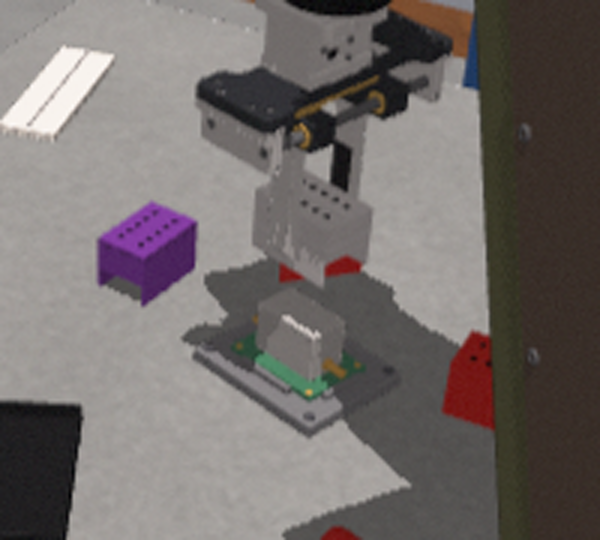

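The side crop shows the can in the gripper, level and clear at (310,230). The inner module is still seated in its nest at (300,345).

Emit:
servo_tool(motion=[[0.6,0.5,0.8,0.5,1],[0.6,1.5,2.3,0.5,4],[0.6,3,4.6,0.5,9],[0.6,4.6,7,0.5,14],[0.6,6.2,9.4,0.5,19],[0.6,7.8,11.8,0.5,24],[0.6,9.4,14.2,0.5,29],[0.6,11,16.6,0.5,34],[0.6,12.6,19,0.5,39],[0.6,14.1,21.3,0,43],[0.6,15.2,23,-0.5,45],[0.6,15.6,23.6,-2,45.7],[0.6,15.6,23.6,-4,45.7],[0.6,15.6,23.6,-6,45.7],[0.6,15.6,23.6,-7,45.7],[0.6,15.6,23.6,-7.5,45.7],[0.6,15.6,23.6,-7.5,45.7]])

```text
time_s: 8.28
ee_pos: [0.6199, -0.0155, 0.2408]
eef_rot: [3.141, -0.0, 0.472]
force: [-0.5, -0.5, -0.8]
grip_width: 0.046
grip_force: 15.0
```

Run:
```python
from h import *
a=[]
for n,(x,y) in(("top",(325,190)),("side",(238,215))):
    im=ctrl.camera(n)["image"][:,:,::-1]
    a.append(cv2.resize(im[y-90:y+90,x-100:x+100],None,fx=2,fy=2,interpolation=cv2.INTER_CUBIC))
cv2.imwrite("pics/over.png",np.hstack(a))
o=ctrl.get_obs();print(o["ee_pos"],np.degrees(o["eef_rot"]),o["force"])
```

```text
[ 0.61997276 -0.01541973  0.24128435] [ 1.79968398e+02 -5.21349180e-02  2.70206220e+01] [-0.3264774   0.06679693 -1.59975035]
```

View pics/over.png

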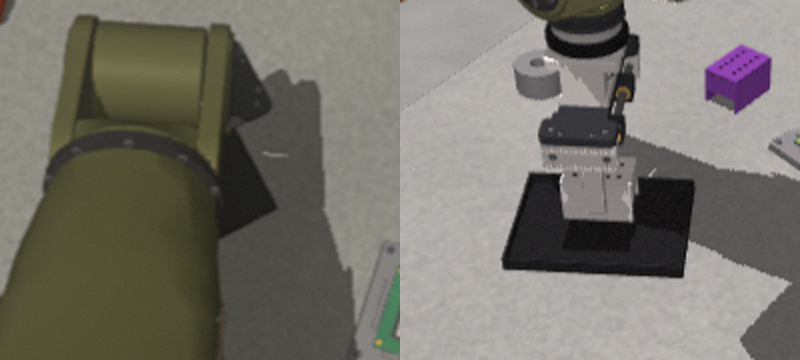

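The side view shows the can level, centred over the tray at about (600,195). I'll lower it slowly and watch the force.

Emit:
servo_tool(motion=[[0.6,0,0,-0.5,0],[0.6,0,0,-1.0,0],[0.6,0,0,-1.4,0],[0.6,0,0,-1.8,0],[0.6,0,0,-2.1,0],[0.6,0,0,-2.3,0],[0.6,0,0,-2.5,0],[0.6,0,0,-2.6,0],[0.6,0,0,-2.6,0],[0.6,0,0,-2.6,0]])

```text
time_s: 9.62
ee_pos: [0.6198, -0.0154, 0.2147]
eef_rot: [3.142, -0.0, 0.472]
force: [0.0, 0.1, -0.6]
grip_width: 0.0464
grip_force: 15.0
```

Emit:
servo_tool(motion=[[0.6,0,0,-0.05,0],[0.6,0,0,-0.1,0],[0.6,0,0,-0.15,0],[0.6,0,0,-0.15,0],[0.6,0,0,-0.15,0]])

```text
time_s: 10.25
ee_pos: [0.6198, -0.0154, 0.2132]
eef_rot: [-3.142, -0.0, 0.472]
force: [0.1, -0.5, -2.1]
grip_width: 0.0463
grip_force: 15.0
```

Emit:
servo_tool(motion=[[0.6,0,0,-0.05,0],[0.6,0,0,-0.1,0],[0.6,0,0,-0.1,0],[0.6,0,0,-0.1,0]])

```text
time_s: 10.75
ee_pos: [0.6199, -0.0153, 0.2128]
eef_rot: [3.141, -0.0, 0.472]
force: [-3.8, -0.5, 7.0]
grip_width: 0.0459
grip_force: 15.0
```

Contact: 7 N upward. I'll open slowly and only partly, then rise.

Emit:
servo_tool(motion=[[0.5,0,0,0,0],[0.47,0,0,0,0],[0.44,0,0,0,0],[0.4,0,0,0,0],[0.35,0,0,0,0],[0.3,0,0,0,0],[0.3,0,0,0,0],[0.3,0,0,0,0],[0.3,0,0,0.5,0],[0.3,0,0,1.5,0],[0.3,0,0,3,0],[0.3,0,0,5,0],[0.3,0,0,8,0],[0.3,0,0,12,0],[0.3,-2,0,15,0],[0.3,-6,0,17,0],[0.3,-10,0,18,0],[0.3,-14,0,18,0],[0.3,-17,0,18,0],[0.3,-17,0,18,0]])

```text
time_s: 13.25
ee_pos: [0.4485, -0.0153, 0.3938]
eef_rot: [3.14, -0.002, 0.472]
force: [-0.2, -0.7, 0.4]
grip_width: 0.066
grip_force: 0.0
```

Run:
```python
from h import *
for n in("side",):
    c=ctrl.camera(n);im=c["image"][:,:,::-1]
    cv2.imwrite("pics/end.png",im)
o=ctrl.get_obs();print(o["time_s"],o["ee_pos"],o["force"],o["grip_width"])
```

```text
13.3 [ 0.44944357 -0.01534556  0.39363232] [-0.26935348 -0.29849093 -0.69285982] 0.06610032665673785
```

View pics/end.png

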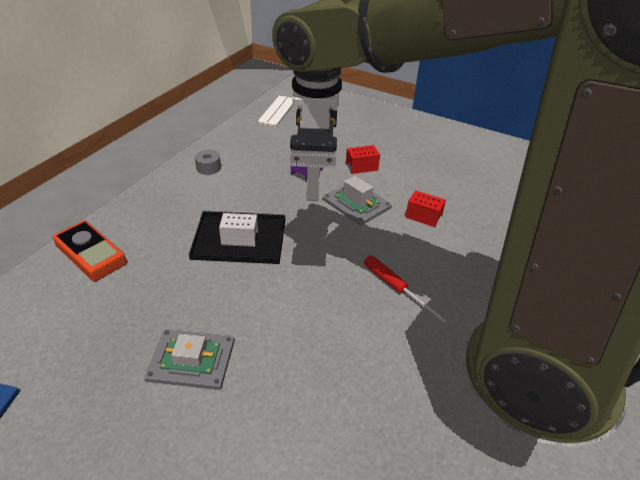

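The can stands flat in the tray at (238,230). The inner module is seated at (357,195), the low module at (190,352) is undisturbed, and the arm is clear.

```bash
python3 -c "
from station import ctrl
print(ctrl.hand_in())"
```

```text
the job is handed in; nothing more can be done
None
```

The outer can is off the tall module and standing flat, open side down, in the black tray; the inner module stayed seated, the low module was not touched, and the job was handed in at about 13 s.

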